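# Open the griddle's gas lever to the green mark and lay the turner in the pan

### The job

Get the stall's griddle ready for the next batch: turn the red gas lever until it points at the middle of the green mark on the white dial, and lay the green-handled turner flat in the sheet pan beside the black-handled one, pointing the same way. Set the turner down rather than dropping it, and leave the black turner, the biscuits and the pump bottle where they are.

Things in the scene. Friction and masses are not known exactly. Their poses are not given: they have to be found in the camera images.
- valve_axis (a point): point on the vertical axis of the gas valve, at mid-height of the red lever (112 mm above the table). The brass valve stands at the right-hand side of a fixed steel table-top griddle (340 x 320 mm, 111 mm high over its rim; its wall is 80 mm from this axis). Under the lever is a fixed white dial, 62 mm radius, 88 mm above the table. Its x axis is that of the griddle
- lever (a joint): angle of the red gas lever about the vertical axis, rad: 0 (shut) points along the griddle's -x, towards the robot; it grows anticlockwise seen from above, to 1.57 (fully open), where it points along the griddle's -y. It stays where it is left; about 2 N at the grip turns it
- lever_grip (a point): grip point of the red lever, 95 mm out from the axis, at mid-height. The lever is a level bar 12 mm wide and 18 mm high that reaches 120 mm out from the axis; beyond the dial (62 mm) there is nothing under it but the table and perhaps the low pan
- pointer (a point): point on the red lever's centre line, 55 mm out from the axis
- mark (a point): middle of the green mark painted on the white dial, a band 20 degrees wide, 55 mm out from the valve's axis; it cannot be moved by the lever
- green_turner: loose turner (kitchen spatula) with green handle, 260 mm long, lying flat, 130 g. Origin: middle of its length, on the underside; x points along it to the blade, z up. Handle 20 mm wide, 16 mm thick, from x = -130 to +35 mm; steel blade 64 mm wide, 4 mm thick, from x = +30 to +130 mm. Its centre of mass lies about x = +20 mm
- green_turner_tip (a point): middle of the green turner's blade edge, 130 mm from its origin
- black_turner: a like turner with black handle (same sizes and axes), lying in the pan to the left of its middle, blade towards the pan's +x; stays put
- pan: fixed aluminium sheet pan, 350 mm along its x, 240 mm along its y, walls 4 mm thick, 14 mm high, floor 4 mm thick. Origin: middle of the underside. The free place for the green turner is about y = -52 mm, x = 0
- biscuits: loose packet of shortbread, 70 x 70 x 82 mm, origin under its centre; to be left alone
- pump_bottle: loose pump bottle, 56 mm across, 177 mm high, origin under its centre; to be left alone

How it is judged (in metres and radians):
At the end, for the whole second after the job is handed in: Lever at rest within 10 degrees of the middle of the green mark; green turner at rest, flat on the pan floor (0.04 rad, not on rim or other turner), within 45 mm lengthwise and 85 mm sideways of the pan middle, within 15 degrees of the black turner, blade the same way (horizontal distance between pointer and mark below 0.0096 m and velocity of joint lever between -0.05 and 0.05 rad/s and x of green_turner in the frame of pan between -0.045 and 0.045 m and y of green_turner in the frame of pan between -0.085 and 0.085 m and z of green_turner in the frame of pan below 0.009 m and angle between green_turner's own z axis and vertical below 0.04 rad and angle between the x axis of green_turner and the x axis of black_turner, either way round below 0.26 rad and x of green_turner_tip in the frame of pan above 0.05 m and linear speed of green_turner below 0.02 m/s); the robot touches nothing.
It fails at once if the biscuits or the pump bottle are moved by more than 30 mm (distance of any of biscuits, pump_bottle from where it was at the start of the episode above 0.03 m).
It fails at once if the black turner is moved by more than 30 mm (distance of black_turner from where it was at the start of the episode above 0.03 m).
It fails at once if the green turner is dropped (falls free by more than about 30 mm) (linear speed of green_turner above 0.8 m/s and contact force between green_turner and the fingers below 0.1 N).
It also fails if it takes over 58 s, if anything falls off the work surface, if the arm or the gripper's body presses on something with over 40 N, if the wrist force passes 120 N, or if a joint passes its speed limit or range.

### The arm

A 6-joint arm with a two-finger parallel gripper is mounted at the origin on the work surface. World frame = base frame: x ahead of the robot, y to its left, z up, the work surface at z = 0. Lengths are in mm, angles in rad, forces in N, time in s.
With the tool pointing down it reaches from about 275 to 825 mm from the base axis. Payload 4.9 kg.
Tool frame: the origin (TCP) lies on the centre line of the jaws, within the pads' length; the fingertips stand 17 mm ahead of it and the grasp point (between the pads) lies 2 mm behind it (bot.nose_length is the z of the fingertips in the tool frame, in mm); z points along the fingers, y is the line along which they close (so a half turn about z gives the same grasp; the last joint's range is limited). The gripper opens to 85 mm and grips with 20 to 120 N. Pads are 22 mm wide; open, the fingers measure 114 mm over their backs; the gripper's body (76 mm by 85 mm) begins 54 mm behind the grasp point. The pads swing forward as they close: fully open they stand 13 mm farther back than shut.
Start: joints at [-1.443, 0.326, -0.193, 1.052, 0, 1.437], TCP at [142.362, -531.274, 248.281] pointing down, gripper open.
Joint ranges: [-2.65, 2.65], [-0.97, 1.79], [-1.3, 1.35], [-1.93, 2.1], [-1.47, 1.37], [-3.14, 3.14]. Speed limits (rad/s): [2.57, 2.57, 3.14, 3.14, 3.14, 3.14].

### API

Orientations are given as a unit quaternion [w, x, y, z].
In Python, from plant import bot, command_gripper, kin, imaging, ticket, get_time, get_joints, get_qvel, get_joint_efforts, get_tcp_pos, get_eef_rot, get_wrist_force, get_torque, get_grip_width, get_gripper_force gives the robot as it stands. Calls block until the motion is done:
- bot.move_to(position, orientation): joint-space move of the TCP to a pose.
- bot.move_linear(position, orientation=None, velocity=150, threshold=None): straight line of the TCP; orientation=None keeps the orientation; velocity is the mean speed in mm/s. With threshold (N) it stops when the force on the tool has changed by that much, and returns True; else False.
- bot.goto_joints(angles): joint-space move.
- command_gripper(opening, newtons=None): finger opening in mm; newtons is the grip in N (None keeps the last); returns when the fingers have stopped.
- bot.wait(seconds).
- kin.inverse_kinematics(position, orientation): joint angles nearest the present ones, or None.
- imaging.grab_frame(name): name is "scene" or "top"; returns a dict with "image" (400x640x3 uint8, red, green, blue), "fx", "fy", "cx", "cy" (pixels), "R" (3x3) and "t" (3): a world point X has camera coordinates R X + t. Camera axes: x right, y down, z forward; pixel columns grow to the right and rows downward; lengths in mm; the calibration is good to about 2 mm. A picture is of the moment at which its call begins. There is no depth.
A pose or a line that the arm cannot do raises bot.MotionError and nothing moves.
- ticket.close_job(): hands the job in; it is judged then, once.
Readings, each from a call of its own:
- get_time(): time.
- get_joints(): joint angles.
- get_qvel(): joint speeds.
- get_joint_efforts(): joint torques, N m.
- get_tcp_pos(): TCP position.
- get_eef_rot(): TCP orientation.
- get_wrist_force(): force on the tool from outside, world axes, zero at the start.
- get_torque(): the same for the moment, N m.
- get_grip_width(): finger opening in mm.
- get_gripper_force(): force on a finger pad.
Only numpy, scipy, OpenCV 4.12 (cv2) and the standard library are available. Lean on these libraries where they do the work, as an engineer would, in place of code of your own. Each camera call takes 0.05 s, during which the arm holds its last target. There are 200 camera calls.

## Working session

There is one attempt and no reset: what is moved stays moved. The work goes in short steps, each a Python script; the robot and the scene stay as the last script left them, time stands still between calls to the robot, and variables do not carry over. Pictures are saved under pics/ and viewed, at most 10 in all, crops included, and the job is handed in when it is done.

```bash
mkdir -p pics; ls; python3 - <<'E'
from plant import imaging
import cv2, numpy as np
for n in ("top","scene"):
    f=imaging.grab_frame(n); np.savez(f"pics/{n}0.npz",**f)
    cv2.imwrite(f"pics/{n}0.png",f["image"][:,:,::-1])
    print(n,f["fx"],f["cx"],f["cy"],np.round(f["R"],3).tolist(),f["t"])
E
```

```text
pics
top 367.28219111250905 322.5186819952705 197.79250646025315 [[0.026, -1.0, -0.003], [-0.985, -0.025, -0.17], [0.17, 0.007, -0.985]] [-104.72054196  567.57884116  948.51641096]
scene 408.00569239117095 315.3826895776435 202.8185899198149 [[0.099, 0.995, -0.009], [0.839, -0.088, -0.538], [-0.536, 0.046, -0.843]] [  38.51681129 -445.81890708 1450.50055826]
```

View pics/top0.png

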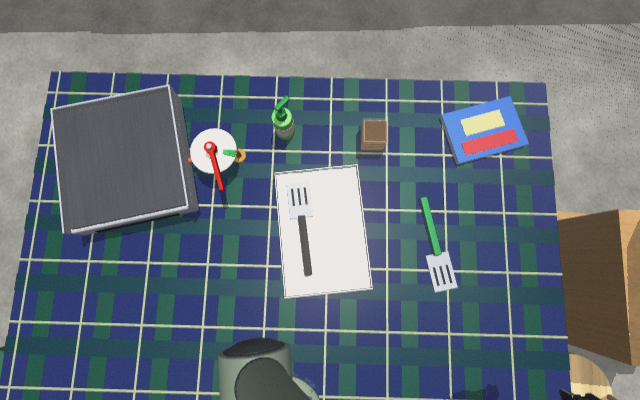

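View pics/scene0.png

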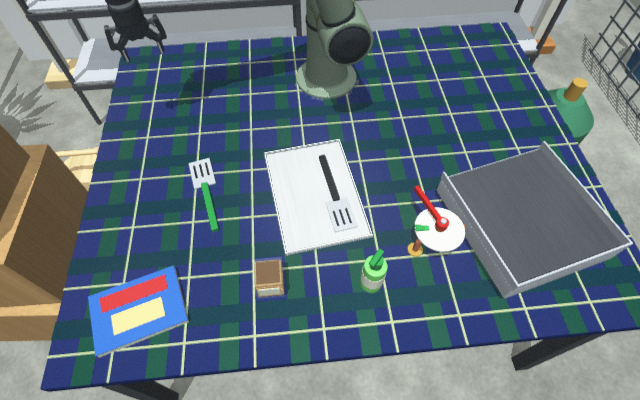

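The top view shows:
- red hub at (211,148), with the lever tip at (222,188)
- green mark at about (231,153)
- pan centre at about (323,231), with the black turner's blade up (+x)
- green turner from its handle tail at (425,200) to its blade at (442,272), so it needs a half turn

The scene view agrees. Next I'll measure these by colour masks.

```bash
cat > h.py <<'E'
import numpy as np, cv2
from plant import imaging
def frame(n): return imaging.grab_frame(n)
def ray(f,px,z):
    px=np.atleast_2d(np.asarray(px,float))
    d=np.c_[(px[:,0]-f["cx"])/f["fx"],(px[:,1]-f["cy"])/f["fy"],np.ones(len(px))]@f["R"]
    c=-f["R"].T@f["t"]
    return (c+d*((z-c[2])/d[:,2])[:,None])[:,:2]
def blobs(f,lo,hi,box,n=1):
    """largest n contours of an HSV band inside box x0,y0,x1,y1"""
    h=cv2.cvtColor(f["image"],cv2.COLOR_RGB2HSV)
    m=cv2.inRange(h,np.array(lo),np.array(hi)); k=np.zeros_like(m); x0,y0,x1,y1=box; k[y0:y1,x0:x1]=255
    c=cv2.findContours(m&k,cv2.RETR_EXTERNAL,cv2.CHAIN_APPROX_NONE)[0]
    return sorted(c,key=cv2.contourArea,reverse=True)[:n]
def rect(f,c,z):
    """oriented rectangle of contour on plane z: centre, long size, short size, long-axis angle"""
    p=ray(f,c.reshape(-1,2),z).astype(np.float32)
    b=cv2.boxPoints(cv2.minAreaRect(p)); e=[b[1]-b[0],b[2]-b[1]]
    e.sort(key=lambda v:-np.hypot(*v))
    return b.mean(0),np.hypot(*e[0]),np.hypot(*e[1]),np.arctan2(e[0][1],e[0][0])%np.pi
B={"top":dict(turn=(400,180,480,300),dial=(180,120,260,200),pan=(265,155,380,305),blk=(285,170,325,285)),
   "scene":dict(turn=(180,150,230,240),dial=(400,170,470,260),pan=(255,130,375,260),blk=(310,145,365,240))}
GREEN=((45,130,110),(80,255,255)); RED=((0,160,90),(8,255,255)); WHITE=((0,0,150),(180,60,255)); BLACK=((0,0,0),(180,120,90))
E
python3 - <<'E'
from h import *
np.set_printoptions(precision=2,suppress=True)
for n in B:
    f=dict(np.load(f"pics/{n}0.npz")); b=B[n]
    print(n)
    print(" green handle",rect(f,blobs(f,*GREEN,b["turn"])[0],12))
    print(" blade",rect(f,blobs(f,*WHITE,b["turn"])[0],4))
    print(" mark",ray(f,blobs(f,*GREEN,b["dial"])[0].reshape(-1,2).mean(0),88), rect(f,blobs(f,*GREEN,b["dial"])[0],88))
    print(" lever",rect(f,blobs(f,*RED,b["dial"])[0],118))
    d=max(blobs(f,*WHITE,b["dial"]),key=len); p=ray(f,cv2.convexHull(d).reshape(-1,2),88).astype(np.float32)
    print(" dial",cv2.minEnclosingCircle(p))
    print(" pan",rect(f,blobs(f,*WHITE,b["pan"])[0],14))
    print(" black",rect(f,blobs(f,*BLACK,b["blk"])[0],16))
f=dict(np.load("pics/top0.npz"));g=dict(np.load("pics/scene0.npz"))
cv2.imwrite("pics/c1.png",np.hstack([cv2.resize(f["image"][110:200,170:260,::-1],(400,400),interpolation=0),cv2.resize(g["image"][170:260,395:485,::-1],(400,400),interpolation=0)]))
E
```

```text
top
 green handle (array([ 507.19, -391.49], dtype=float32), np.float32(162.74307), np.float32(18.44713), np.float32(0.23046176))
 blade (array([ 463.82, -455.39], dtype=float32), np.float32(297.72467), np.float32(194.78867), np.float32(2.681703))
 mark [[678.9  160.29]] (array([679.64, 162.  ], dtype=float32), np.float32(31.381556), np.float32(13.942187), np.float32(1.3984871))
 lever (array([635.97, 182.7 ], dtype=float32), np.float32(134.27588), np.float32(29.570066), np.float32(0.4199262))
 dial ((696.1336059570312, 200.80267333984375), 73.89823913574219)
 pan (array([494.13, -90.5 ], dtype=float32), np.float32(413.17938), np.float32(318.91714), np.float32(0.025944589))
 black (array([507.88, -30.14], dtype=float32), np.float32(25.58099), np.float32(10.105771), np.float32(0.1469303))
scene
 green handle (array([ 508.71, -390.45], dtype=float32), np.float32(166.54301), np.float32(19.209797), np.float32(0.22866148))
 blade (array([ 450.  , -432.04], dtype=float32), np.float32(296.64847), np.float32(139.41931), np.float32(2.8153827))
 mark [[678.91 160.78]] (array([678.67, 161.82], dtype=float32), np.float32(30.63038), np.float32(14.278779), np.float32(1.4667366))
 lever (array([637.67, 190.26], dtype=float32), np.float32(136.96297), np.float32(33.626793), np.float32(0.23342793))
 dial ((695.6654052734375, 211.4231414794922), 75.53011322021484)
 pan (array([480.04, -88.52], dtype=float32), np.float32(447.32916), np.float32(356.77737), np.float32(3.0344677))
 black (array([446.84, -44.54], dtype=float32), np.float32(164.5728), np.float32(17.825241), np.float32(0.15150036))
```

View pics/c1.png

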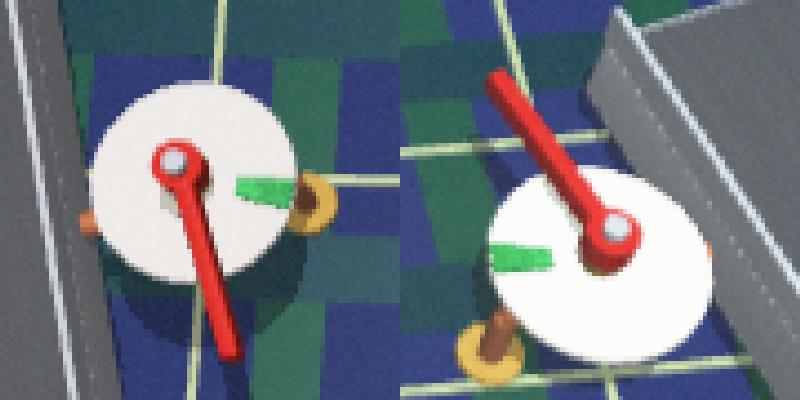

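The crop shows the dial with its centre at about (193,182) in the left half. The lever runs down from the hub, and the green mark spans (237–297, 178–208). White masks bleed into the plaid lines, so I'll use an opening to clean them.

```bash
cat >> h.py <<'E'
def white(f,box,k=5,v=165):
    h=cv2.cvtColor(f["image"],cv2.COLOR_RGB2HSV); m=cv2.inRange(h,(0,0,v),(180,45,255))
    q=np.zeros_like(m); x0,y0,x1,y1=box; q[y0:y1,x0:x1]=m[y0:y1,x0:x1]
    q=cv2.morphologyEx(q,cv2.MORPH_OPEN,cv2.getStructuringElement(cv2.MORPH_ELLIPSE,(k,k)))
    return max(cv2.findContours(q,cv2.RETR_EXTERNAL,cv2.CHAIN_APPROX_NONE)[0],key=cv2.contourArea)
def lever_angle(f,n,axis):
    c=blobs(f,*RED,B[n]["dial"])[0]; m=np.zeros(f["image"].shape[:2],np.uint8); cv2.drawContours(m,[c],-1,255,-1)
    p=ray(f,np.argwhere(m)[:,::-1],119)-axis; r=np.hypot(*p.T); p=p[(r>45)]
    return np.arctan2(*p.mean(0)[::-1]),r.max()
E
python3 - <<'E'
from h import *
np.set_printoptions(precision=2,suppress=True)
for n in B:
    f=dict(np.load(f"pics/{n}0.npz")); b=B[n]; print(n)
    p=ray(f,cv2.convexHull(white(f,b["dial"])).reshape(-1,2),88).astype(np.float32)
    ax,r=cv2.minEnclosingCircle(p); e=cv2.fitEllipse(p); print(" dial",ax,r,e)
    ax=np.array(e[0])
    mk=ray(f,blobs(f,*GREEN,b["dial"])[0].reshape(-1,2),88)-ax; a=np.arctan2(mk[:,1],mk[:,0]);r=np.hypot(*mk.T)
    print(" mark r",r.min(),r.max(),"ang deg",np.degrees([a.min(),a.max(),a.mean()]))
    print(" lever",np.degrees(lever_angle(f,n,ax)[0]),lever_angle(f,n,ax)[1])
    print(" pan",rect(f,white(f,b["pan"],7),14))
    print(" blade",rect(f,white(f,b["turn"],3,140),4))
    print(" black",rect(f,blobs(f,(0,0,0),(180,255,80),b["blk"])[0],16))
E
```

```text
top
 dial (685.4373168945312, 205.4620361328125) 62.323585510253906 ((685.0814819335938, 205.5339813232422), (122.55838012695312, 123.47466278076172), 66.45826721191406)
 mark r 28.130469561259495 59.85319883011991 ang deg [-104.97  -91.11  -97.89]
 lever -159.85884068092676 121.73763812105072
 pan (array([485.76, -88.75], dtype=float32), np.float32(345.95203), np.float32(231.96597), np.float32(0.12638438))
 blade (array([ 381.33, -420.46], dtype=float32), np.float32(102.42244), np.float32(64.96564), np.float32(0.23973607))
 black (array([570.16,  -7.37], dtype=float32), np.float32(0.0), np.float32(0.0), np.float32(0.0))
scene
 dial (685.4501342773438, 204.76271057128906) 63.10161209106445 ((685.4900512695312, 204.73684692382812), (124.08228302001953, 125.56341552734375), 61.50168228149414)
 mark r 28.087887590405995 58.90197625579063 ang deg [-108.45  -90.02  -98.67]
 lever -158.92816552670956 118.43488102263566
 pan (array([494.2, -90. ], dtype=float32), np.float32(348.4315), np.float32(239.26843), np.float32(0.12688562))
 blade (array([ 381.74, -419.74], dtype=float32), np.float32(104.441444), np.float32(68.16474), np.float32(0.29300708))
 black (array([446.88, -44.83], dtype=float32), np.float32(164.57335), np.float32(17.399605), np.float32(0.15262249))
```

```bash
cat >> h.py <<'E'
AX=np.array([685.3,205.1]); MARK=np.radians(-98.3)
T=np.array([461.7,-401.8]); TY=np.pi+.229; PAN=np.array([490.,-89.3]); PY=.13
def u(a): return np.array([np.cos(a),np.sin(a)])
def down(a):
    """tool pointing down, tool x axis at world yaw a"""
    return np.array([0,np.cos(a/2),np.sin(a/2),0]) # Rz(a)*Rx(pi)
def pose(xy,z): return [float(xy[0]),float(xy[1]),float(z)]
E
python3 - <<'E'
from h import *
from plant import *
np.set_printoptions(precision=2,suppress=True)
print(get_eef_rot(),get_tcp_pos(),get_time(),get_grip_width())
for n in B:
    f=dict(np.load(f"pics/{n}0.npz")); print(n)
    for nm,px,zz in (("bottle base",{"top":(284,135),"scene":(373,284)}[n],0),("bottle head",{"top":(282,110),"scene":(376,262)}[n],150),("biscuit top",{"top":(375,132),"scene":(268,271)}[n],82)): print(nm,ray(f,px,zz))
G=T+15*u(TY); P=PAN+np.array([[np.cos(PY),-np.sin(PY)],[np.sin(PY),np.cos(PY)]])@[15,-52]
for nm,xy,z,a in (("grasp",G,24,TY),("place",P,28,PY),("lev0",AX+95*u(np.radians(-159.5)),112,np.radians(-159.5)),("lev1",AX+95*u(MARK),112,MARK)):
    for s in (0,np.pi):
        for zz in (z,200):print(nm,s,xy,kin.inverse_kinematics(pose(xy,zz),down(a+s)))
E
```

```text
[-0.    0.99  0.13  0.  ] [ 142.3  -530.77  247.59] 0.1 85.46403775543442
top
bottle base [[762.66  27.97]]
bottle head [[776.18  17.74]]
biscuit top [[ 748.42 -227.77]]
scene
bottle base [[780.19  30.35]]
bottle head [[786.2   19.24]]
biscuit top [[ 753.3 -225.9]]
grasp 0 [ 447.09 -405.21] [-0.86  0.65 -0.3   0.62  0.   -1.09]
grasp 0 [ 447.09 -405.21] [-0.86  0.46 -0.12  0.99  0.   -1.09]
grasp 3.141592653589793 [ 447.09 -405.21] [-0.86  0.65 -0.3   0.62  0.    2.05]
grasp 3.141592653589793 [ 447.09 -405.21] [-0.86  0.46 -0.12  0.99  0.    2.05]
place 0 [ 511.61 -138.92] [-0.4   0.54 -0.5   0.52  0.    2.61]
place 0 [ 511.61 -138.92] [-0.4   0.33 -0.32  0.92  0.    2.61]
place 3.141592653589793 [ 511.61 -138.92] [-0.4   0.54 -0.5   0.52  0.   -0.53]
place 3.141592653589793 [ 511.61 -138.92] [-0.4   0.33 -0.32  0.92  0.   -0.53]
lev0 0 [596.32 171.83] [ 0.16  0.57 -0.18  0.82  0.   -0.2 ]
lev0 0 [596.32 171.83] [ 0.16  0.49 -0.07  1.01  0.   -0.2 ]
lev0 3.141592653589793 [596.32 171.83] [ 0.16  0.57 -0.18  0.82  0.    2.95]
lev0 3.141592653589793 [596.32 171.83] [ 0.16  0.49 -0.07  1.01  0.    2.95]
lev1 0 [671.59 111.1 ] [ 0.06  0.67  0.01  0.91  0.   -1.37]
lev1 0 [671.59 111.1 ] [ 0.06  0.6   0.12  1.09  0.   -1.37]
lev1 3.141592653589793 [671.59 111.1 ] [0.06 0.67 0.01 0.91 0.   1.77]
lev1 3.141592653589793 [671.59 111.1 ] [0.06 0.6  0.12 1.09 0.   1.77]
```

```bash
python3 - <<'E'
from h import *
from plant import *
s=np.pi; G=T+15*u(TY); o=down(TY+s)
bot.move_to(pose(G,110),o); command_gripper(50,40)
print(bot.move_linear(pose(G,21),velocity=100,threshold=10),get_tcp_pos())
command_gripper(0,40); print("width",get_grip_width(),get_gripper_force(),get_wrist_force())
bot.move_linear(pose(G,45),velocity=80); print(get_grip_width(),get_wrist_force(),get_torque(),get_time())
for n in B:
    f=frame(n); cv2.imwrite(f"pics/{n}1.png",f["image"][:,:,::-1])
a=cv2.imread("pics/top1.png")[160:320,360:600]; b=cv2.imread("pics/scene1.png")[110:270,110:350]
cv2.imwrite("pics/c2.png",cv2.resize(np.vstack([a,b]),(450,600)))
E
```

```text
False [ 447.48802352 -405.68119601   21.62338067]
width 18.783325887409198 40.37841796875 [0.11914128 0.78746245 5.14414094]
18.900054464924846 [ 0.24131281  0.31860963 -1.345587  ] [ 0.0175751   0.0158473  -0.02453158] 3.75
```

View pics/c2.png

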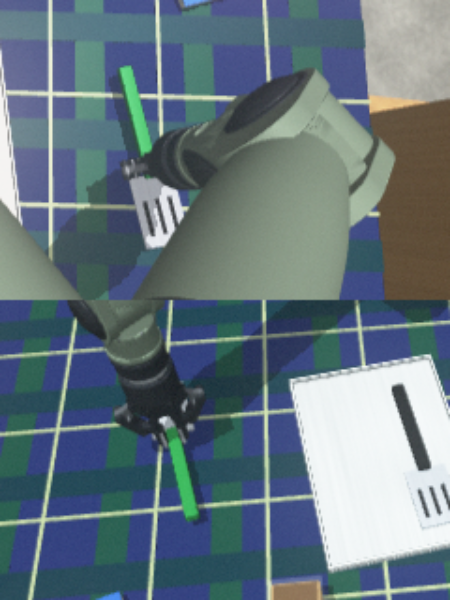

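The turner is held level across its handle, blade toward the robot at about (160,225) in the top half. The wrist reads 1.3 N, which matches 130 g. Next I'll carry it, half-turn it and set it down.

```bash
python3 - <<'E'
from h import *
from plant import *
s=np.pi; G=T+15*u(TY); P=PAN+np.array([[np.cos(PY),-np.sin(PY)],[np.sin(PY),np.cos(PY)]])@[15,-52]; o=down(PY+s)
bot.move_linear(pose(G,150)); 
q=kin.inverse_kinematics(pose(P,150),o); print(q); bot.goto_joints(q); bot.wait(.3)
print("width",get_grip_width(),get_wrist_force(),get_tcp_pos())
bot.move_linear(pose(P,40),velocity=120)
print(bot.move_linear(pose(P,24.5),velocity=15,threshold=4),get_tcp_pos(),get_wrist_force())
bot.wait(.3); command_gripper(40); bot.wait(.2); print(get_grip_width(),get_wrist_force())
bot.move_linear(pose(P,170),velocity=150)
L=np.radians(-159.5); xy=AX+95*u(L)
command_gripper(36); bot.move_to(pose(xy,190),down(L)); print(get_time())
for n in B:
    f=frame(n); np.savez(f"pics/{n}2.npz",**f); cv2.imwrite(f"pics/{n}2.png",f["image"][:,:,::-1])
a=cv2.imread("pics/top2.png")[100:320,170:400]; b=cv2.imread("pics/scene2.png")[110:330,240:470]
cv2.imwrite("pics/c3.png",cv2.resize(np.hstack([a,b]),(800,383)))
E
```

```text
[-0.40441523  0.37822579 -0.38821519  0.80435535  0.         -0.53441523]
width 18.96509115089015 [-0.36778444 -0.25484238 -1.7233188 ] [ 511.59304293 -139.07461171  150.00259317]
True [ 511.438793   -138.834512     25.84787381] [ 0.0610022  -0.04676102  4.44118176]
39.75687658744089 [0.8013175  0.31217513 0.2241938 ]
12.5333
```

View pics/c3.png

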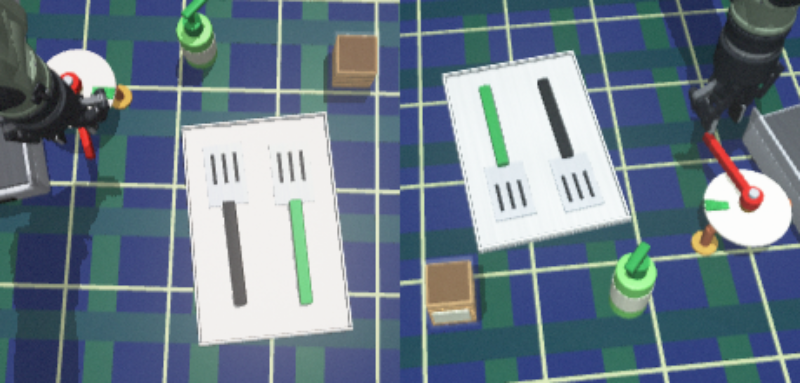

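The turner lies flat in the pan beside the black one, both blades up (+x), with the handle from (297,200) to (306,300) in the left half. The gripper is poised over the lever. Next I'll cage the lever loosely and swing it.

```bash
python3 - <<'E'
from h import *
from plant import *
L=np.radians(-159.5)
print(bot.move_linear(pose(AX+95*u(L),111),velocity=80,threshold=10),get_tcp_pos())
command_gripper(15,20); print(get_grip_width(),get_wrist_force())
fm=0
for a in np.linspace(L,MARK+np.radians(.5),10)[1:]:
    bot.move_linear(pose(AX+95*u(a),111),down(a),velocity=60); fm=max(fm,np.linalg.norm(get_wrist_force()))
print("Fmax",fm,get_tcp_pos()); command_gripper(36)
bot.move_linear(pose(AX+95*u(MARK),220),velocity=120); bot.goto_joints([-.9,.33,-.2,1.05,0,1.4]); print(get_time())
for n in B:
    f=frame(n); b=B[n]; cv2.imwrite(f"pics/{n}3.png",f["image"][:,:,::-1])
    a=lever_angle(f,n,AX); mk=ray(f,blobs(f,*GREEN,b["dial"])[0].reshape(-1,2),88)-AX
    c=blobs(f,*GREEN,dict(top=(300,160,370,300),scene=(255,140,320,260))[n])[0]
    print(n,"lever",np.degrees(a[0]),a[1],"green handle",rect(f,c,16),"pan yaw",rect(f,white(f,b["pan"],7),14))
a=cv2.imread("pics/top3.png")[100:320,170:400]; b=cv2.imread("pics/scene3.png")[110:330,240:470]
cv2.imwrite("pics/c4.png",cv2.resize(np.hstack([a,b]),(800,383)))
E
```

```text
False [596.80641688 171.92718273 111.59950299]
14.955115611502492 [0.89626966 1.82766218 0.59101529]
Fmax 1.2562387706379552 [672.26169298 111.01303694 110.95901078]
20.925Traceback (most recent call last):
  File "<stdin>", line 14, in <module>
IndexError: list index out of range
```

```bash
python3 - <<'E'
from h import *
from plant import *
for n in B:
    f=frame(n); b=B[n]; cv2.imwrite(f"pics/{n}3.png",f["image"][:,:,::-1])
    B[n]["dial"]=dict(top=(180,110,275,200),scene=(380,170,480,270))[n]
    a=lever_angle(f,n,AX)
    c=blobs(f,*GREEN,dict(top=(300,160,370,300),scene=(255,140,320,260))[n])[0]
    print(n,"lever",np.degrees(a[0]),a[1],"green handle",rect(f,c,16))
a=cv2.imread("pics/top3.png")[100:320,170:400]; b=cv2.imread("pics/scene3.png")[110:330,240:470]
cv2.imwrite("pics/c4.png",cv2.resize(np.hstack([a,b]),(800,383)))
E
```

```text
Traceback (most recent call last):
IndexError: list index out of range
```

```bash
python3 - <<'E'
from h import *
from plant import *
bot.goto_joints([-1.443,.326,-.193,1.052,0,1.437])
for n in B:
    f=frame(n); cv2.imwrite(f"pics/{n}3.png",f["image"][:,:,::-1])
    B[n]["dial"]=dict(top=(180,110,275,200),scene=(380,170,480,270))[n]
    a=lever_angle(f,n,AX); print(n,"lever",np.degrees(a[0]),a[1])
    for c in blobs(f,(40,80,80),(85,255,255),dict(top=(300,160,370,300),scene=(255,140,320,260))[n]): print(" handle",rect(f,c,16))
a=cv2.imread("pics/top3.png")[100:320,170:400]; b=cv2.imread("pics/scene3.png")[110:330,240:470]
cv2.imwrite("pics/c4.png",cv2.resize(np.hstack([a,b]),(800,383))); print(get_time())
E
```

```text
top lever -99.87316007972157 121.58500947805828
 handle (array([ 448.7377 , -148.25227], dtype=float32), np.float32(161.78485), np.float32(18.188309), np.float32(0.12939583))
scene lever -96.20351201212581 121.102586506172
 handle (array([ 450.70013, -147.93059], dtype=float32), np.float32(167.89726), np.float32(19.014729), np.float32(0.13208807))
22.2583
```

View pics/c4.png

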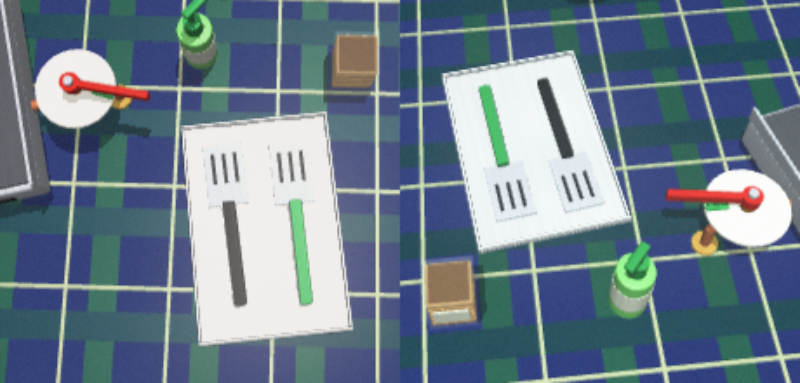

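The lever now covers the mark, running from (68,83) to (148,95) in the left half. The two views average −98.0°, against −98.3° for the mark. Both turners lie parallel in the pan, the bottle and biscuits are unmoved, and the arm is clear.

```bash
python3 -c "
from plant import ticket; print(ticket.close_job())"
```

```text
the job is handed in; nothing more can be done
None
```

The job is handed in (no verdict was returned): the lever measured within about 2° of the green mark's middle in each camera view, and the green turner lies flat in the pan beside the black one, blade the same way.

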